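# Pin the hold-down bar of an engraver's plate holder

### The job

Swing the raised hold-down bar of the plate holder all the way down over the copper plate, so that its eye sits between the two cheeks of the fork. Then take the wooden-handled locking pin from its rest and push it through the first cheek, the bar's eye and the second cheek until its collar is up against the fork, and let go. Leave the mug, jar, sharpening stone and cardboard tray where they are.

Things in the scene. Friction and masses are not known exactly. Their poses are not given: they have to be found in the camera images.
- holder: plate holder fixed to the bench: dark steel base 180 x 100 x 15 mm; wooden pad and copper plate on its middle (46 mm high, 64 mm across y), hinge block at the +x end (67 mm high), fork at the -x end: two cheeks 40 mm along x, 75 mm high, from y = 21 to 31 and -31 to -21 mm. Origin: centre of the underside; x from fork to hinge (roughly away from the robot), y left, z up
- eye_left (a point): centre of the round 13 mm hole in the fork's left cheek, on its outer face (holder frame -50, 31, 55 mm), slightly bevelled there; axes as the holder's, the hole runs along y through the 10 mm cheek
- eye_right (a point): the same for the right cheek: 13 mm hole, on its outer face (holder frame -50, -31, 55 mm)
- bar (a joint): hinge of the aluminium hold-down bar (20 mm wide), rad: 0 = level, down on its stop, its eye in line with the fork's holes; grows as the free end rises, to 1.2. It is stiff and stays at any angle; pushing the free end down takes only 1 to 4 N
- bar_hinge (a point): point on the bar's hinge axis, 55 mm up, in the bar's middle (holder frame 70, 0, 55 mm); the hinge axis is the holder's y
- bar_tab (a point): centre of the upper face of the round thumb tab (28 mm across, 12 mm thick) at the bar's free end, 170 mm from the hinge and 6 mm above the bar's middle line; with the bar down it lies at holder frame -100, 0, 61 mm, on the robot's side of the fork. Push it down from above along its arc. Its z is the tab's upper normal, -x points to the free end
- bar_eye (a point): centre of the 13 mm hole in the bar, 120 mm from the hinge; the eye is 30 mm long, 20 mm thick along y (10 mm gap to each cheek), 28 mm high. With the bar down it lies at holder frame -50, 0, 55 mm
- pin_grip (a point): where to grip the locking pin: on its axis, 26 mm behind the collar's front face, in the dark wooden handle (56 mm long, 16 mm wide along its x, 24 mm high along z). Pin axis = its y; +y points from nose to handle, at the start roughly to the bench's left
- pin_collar (a point): centre of the collar's front face, on the pin's axis, where the shank starts; axes as the pin's
- pin_tip (a point): centre of the pin's nose, 92 mm ahead (-y) of the collar's front face
- rest: wooden rest fixed to the bench right of the holder: base 60 x 165 x 14 mm, origin on its underside below the pin's collar, y along the pin. The pin lies level on it, axis 50 mm up: shank in an open notch (post 50 mm wide, top 57 mm, y = -74 to -62 mm), handle end on a post 12 mm wide (y = 49 to 63 mm, top 38 mm). Lift the pin straight up 15 mm to clear it
- mug: bystander: white mug 76 mm wide, 90 mm high, origin under its centre
- jar: bystander: amber glass jar 60 mm wide, 75 mm high, origin under its centre
- stone: bystander: grey sharpening stone 150 x 50 x 22 mm, origin under its centre
- tray: bystander: small open cardboard tray 100 x 70 x 30 mm, origin under its centre
- pin: the whole locking pin, rigid, 70 to 130 g: steel shank 10 mm in diameter, 92 mm long, its last 12 mm tapered to a 4 mm nose; steel collar 22 mm across, 6 mm thick; wooden handle 56 mm long. Origin at pin_collar, y towards the handle
There are look-alikes about, which are no part of the job. What is meant by the holder is not purple, and is the smaller of those in its own colour. Of the things that look like the pin, the larger one is meant.

How it is judged:
By the outcome, as a careful person would: the job done as asked, in the order asked, and still so for the second after the job is handed in, with the robot touching nothing.
It also fails if it takes over 70 s, if anything falls off the work surface, if the arm or the gripper's body presses on something with over 40 N, if the wrist force passes 120 N, or if a joint passes its speed limit or range.

### The arm

A 7-joint arm with a two-finger parallel gripper is mounted at the origin on the work surface. World frame = base frame: x ahead of the robot, y to its left, z up, the work surface at z = 0. Lengths are in m, angles in rad, forces in N, time in s.
With the tool pointing down it reaches from about 0.4 to 0.85 m from the base axis. Payload 4.5 kg.
Tool frame: the origin (TCP) lies at the very end of the fingers, on their centre line; the grasp point (between the pads) lies 19 mm behind it (grasp_offset is the distance from the TCP to the grasp point, in m); z points along the fingers, x is the direction in which the jaws open and shut, and the axes are right-handed (so a half turn about z gives the same grasp; the last joint's range is limited). The gripper opens to 88 mm and grips with 3 to 60 N. Pads are 18 mm wide; open, the fingers measure 123 mm over their backs; the gripper's body (75 mm by 187 mm) begins 45 mm behind the grasp point.
Start: joints at [1.384, 0.689, -0.195, 1.565, 0.157, 0.902, -0.215], TCP at [0.137, -0.61, 0.239] pointing down, gripper open.
Joint ranges: [-3.01, 3.01], [-0.46, 2.08], [-1.47, 1.51], [0.13, 2.56], [-1, 4.14], [0.04, 2.09], [-2.66, 2.66]. Speed limits (rad/s): [2.57, 2.57, 3.14, 3.14, 3.14, 3.14, 3.14].

### API

Orientations are given as a rotation vector (axis times angle).
In Python, from workcell import * gives the robot as it stands. The module is installed in compiled form; this text tells all that it offers.
- The arm moves only by the tool jog_arm, never from a script. Its argument "deltas" is one flat list of numbers, 7 for each row, row after row: the shift along the tool's x, y, z as a fraction of full scale, then the turn, a rotation vector about the tool's x, y, z as a fraction of full scale, then the opening, from 0 (shut) to 1 (fully open). In form: [x, y, z, rx, ry, rz, fingers, x, y, z, rx, ry, rz, fingers, ...]. A call has 1 to 20 rows; each row is the pose to reach, as a shift and turn from the pose commanded when the call began, along the tool's axes at that moment; what a row does not reach only later rows make up. Full scale, the value 1, is 150 mm for a shift and 45 degrees for a turn. A row lasts 1/10 s, in which the tool goes at most 50 mm and 8.59 degrees, less where a joint would pass 70% of its speed; a pose out of reach is approached as far as the arm can. A call with a number of a shift or a turn outside -1 to 1 is refused whole. A call with a gripper value outside its range is refused whole. The fingers move at their own pace and stop on an object; the grip force is fixed at half the most. Time passes only in rows, so rows that repeat a pose let the fingers close. It gives the time, the measured TCP pose, the force and the opening at its end, in the units of the state.
- state(): the state, without advancing time (a new reading comes with each control period).
- camera(name): name is "scene" or "top" or "wrist"; returns a dict with "frame" (400x640x3 uint8, red, green, blue), "depth" (400x640 float32, m along the optical axis (not along the pixel's ray), 0 where there is no reading), "fx", "fy", "cx", "cy" (pixels), "eye" and "rotation" of the camera in the world. Camera axes: x right, y down, z forward; pixel columns grow to the right and rows downward; lengths in m; the calibration is good to about 2 mm. The wrist camera is an equidistant fisheye: a pixel r from the principal point sees the ray r / f radians off the axis. A picture is of the moment at which its call begins.
- sign_off(): hands the job in, once; it reports no verdict.
The state is a dict: "clock": time; "joint_pos": joint angles; "joint_vel": joint speeds; "effort": joint torques, N m; "tool_pos": TCP position; "tcp_rot": TCP orientation; "force": force on the tool from outside, world axes, zero at the start; "torque": the same for the moment, N m; "opening": finger opening in m.
Only numpy, scipy, OpenCV 4.12 (cv2) and the standard library are available. Lean on these libraries where they do the work, as an engineer would, in place of code of your own. Each camera call takes 0.05 s, during which the arm holds its last target.

## Working session

There is one attempt and no reset: what is moved stays moved. The work goes in short steps, Python scripts to look and compute and a tool call to move; the robot and the scene stay as the last step left them, time stands still between calls to the robot, and variables do not carry over. Pictures are saved under pics/ and viewed, and the job is handed in when it is done.

Besides the shell and the picture viewer there is one more tool, called as name(argument=value, ...) on one line, values as JSON. jog_arm: Moves the arm, as the interface text tells. Shift numbers are shares of 150 mm and turn numbers shares of 45 degrees, none past 1 either way. Its arguments: {"type":"object","properties":{"deltas":{"type":"array"}},"required":["deltas"]}

```bash
mkdir -p pics
cat > h.py <<'E'
from workcell import *
import numpy as np, cv2
def snap(n,tag):
    c=camera(n); cv2.imwrite(f'pics/{tag}.png',c['frame'][:,:,::-1]); np.savez(f'pics/{tag}.npz',**c); return c
E
python3 - <<'E'
from h import *
for n in ('scene','top','wrist'):
    c=snap(n,n+'0'); print(n,c['fx'],c['fy'],c['cx'],c['cy'],c['eye'],c['rotation'].round(3).tolist())
print(state())
E
```

```text
scene 401.6423961254652 401.6423961254652 328.33762291353827 201.41054282337885 [1.15961247 0.20613858 1.11067532] [-1.549, -2.28, 0.68]
top 362.5393354058362 362.5393354058362 319.6416513150052 200.4090396284491 [ 0.41440597 -0.06179243  0.99273877] [-2.121, 2.163, -0.137]
wrist 309.70691628693146 309.70691628693146 321.4957271474416 199.36633745847928 [ 0.20663197 -0.59293726  0.38272462] [2.274, -1.821, -0.259]
{'clock': 0.15, 'joint_pos': array([ 1.38381561,  0.68975887, -0.19455843,  1.56611363,  0.15733885,
        0.90251194, -0.21511086]), 'joint_vel': array([ 0.00013633, -0.00230023, -0.00046162, -0.00481622,  0.00033729,
        0.00027149,  0.00119301]), 'effort': array([-6.76599939e-04, -5.27858770e+01, -1.26816005e+00, -1.53586614e+01,
       -5.25107270e-02,  3.91973197e-03,  1.08274257e-04]), 'tool_pos': array([ 0.13673339, -0.60935916,  0.23811305]), 'tcp_rot': array([-2.45214326e+00,  1.96257967e+00,  1.82217785e-03]), 'force': array([0.45074293, 0.34282916, 0.19807321]), 'torque': array([ 0.0171542 , -0.00334749, -0.02641639]), 'opening': 0.08798064896182577}
```

View pics/scene0.png

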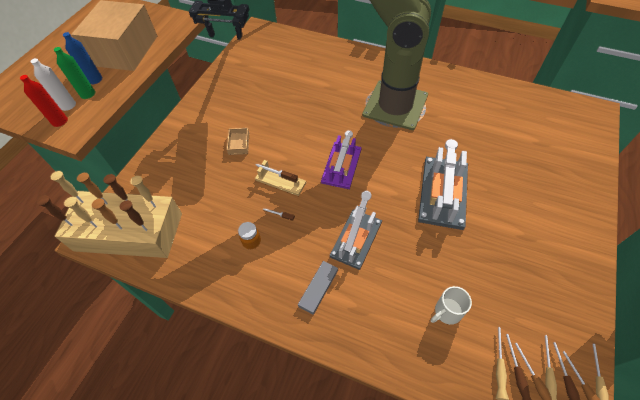

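View pics/top0.png

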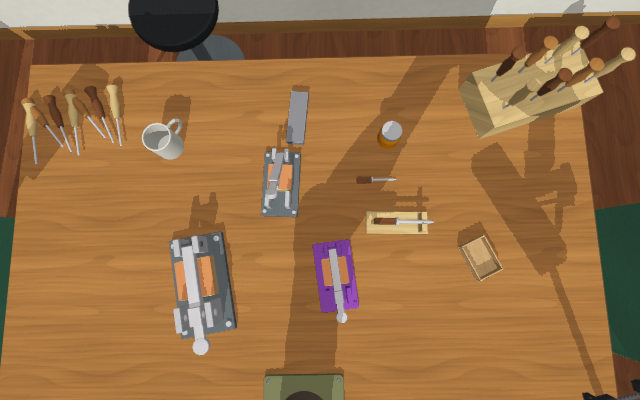

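View pics/wrist0.png

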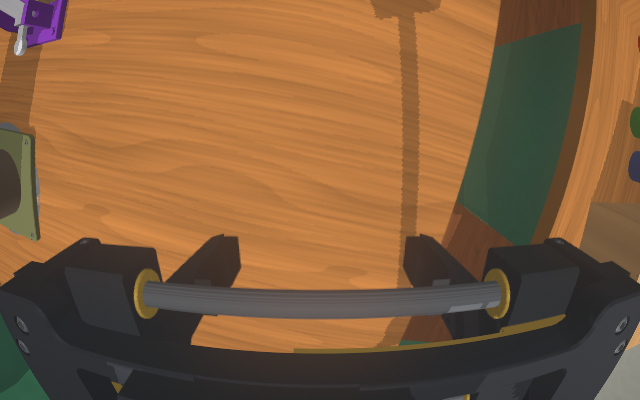

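Run:
```python
from h import *
t=cv2.imread('pics/top0.png'); s=cv2.imread('pics/scene0.png')
a=cv2.resize(t[140:225,250:310],None,fx=6,fy=6,interpolation=cv2.INTER_CUBIC)
b=cv2.resize(s[180:280,320:390],None,fx=6,fy=6,interpolation=cv2.INTER_CUBIC)[:510]
o=np.hstack([a,b]); print(o.shape)
cv2.imwrite('pics/z1.png',o)
a=cv2.resize(t[165:245,350:445],None,fx=7,fy=7,interpolation=cv2.INTER_CUBIC); print(a.shape)
cv2.imwrite('pics/z2.png',a)
```

```text
(510, 780, 3)
(560, 665, 3)
```

View pics/z1.png

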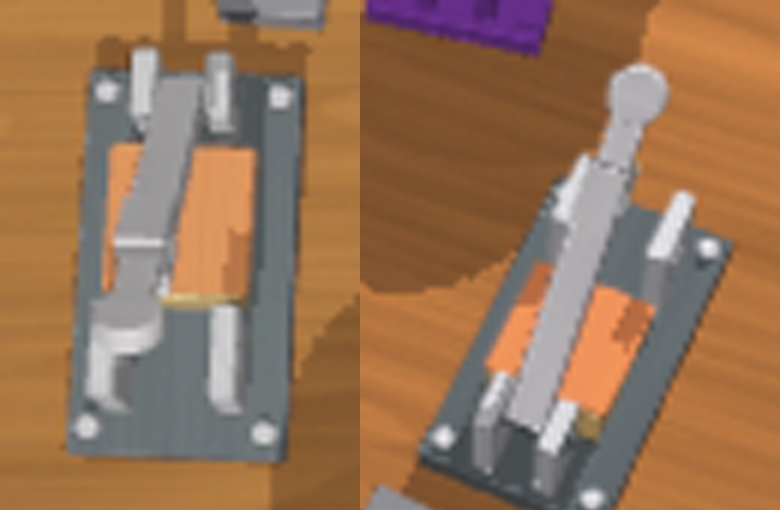

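View pics/z2.png

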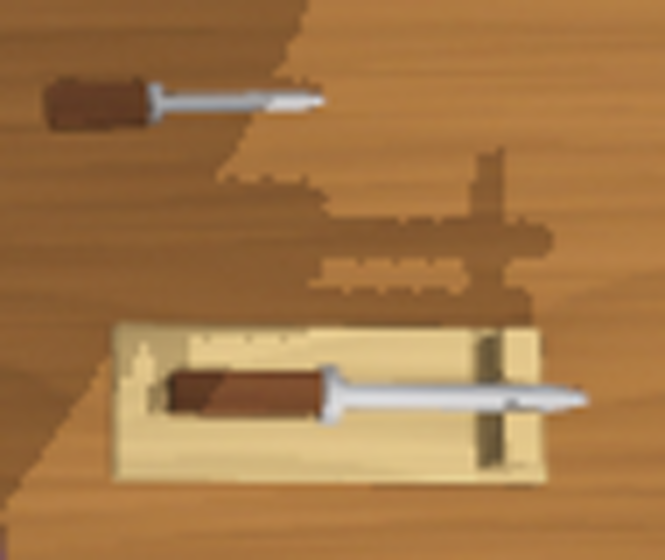

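```bash
cat >> h.py <<'E'
from scipy.spatial.transform import Rotation as R
def ld(tag): 
    d=np.load(f'pics/{tag}.npz'); return {k:d[k] for k in d.files}
def ray(c,u,v,fish=False):
    x=(np.asarray(u,float)-c['cx'])/c['fx']; y=(np.asarray(v,float)-c['cy'])/c['fy']
    if fish:
        r=np.hypot(x,y)+1e-12; d=np.stack([np.sin(r)*x/r,np.sin(r)*y/r,np.cos(r)],-1)
    else: d=np.stack([x,y,np.ones_like(x)],-1)
    return d@R.from_rotvec(c['rotation']).as_matrix().T
def onplane(c,u,v,z,fish=False):
    d=ray(c,u,v,fish); return c['eye']+d*((z-c['eye'][2])/d[...,2])[...,None]
def cloud(c,fish=False):
    v,u=np.mgrid[0:400,0:640]; d=ray(c,u,v,fish); ax=R.from_rotvec(c['rotation']).as_matrix()[:,2]
    p=c['eye']+d*(c['depth']/(d@ax))[...,None]; p[c['depth']==0]=np.nan; return p
E
python3 - <<'E'
from h import *
for n,roi in (('top0',(140,225,250,310)),('scene0',(195,275,325,388))):
    c=ld(n); P=cloud(c); a,b,e,f=roi
    m=np.zeros((400,640),bool); m[a:b,e:f]=1
    z=P[...,2]
    print(n,'table z',np.nanmedian(z[350:390,100:200] if n=='top0' else z[300:340,200:280]))
    mb=(m&(abs(z-0.015)<0.005))
    hsv=cv2.cvtColor(c['frame'],cv2.COLOR_RGB2HSV)
    mg=m&(hsv[...,1]<90)&(hsv[...,2]<150)
    pts=P[mb&mg][:,:2].astype(np.float32)
    # footprint: everything grey above 8mm
    al=P[m&(z>0.010)][:,:2].astype(np.float32)
    for q in (pts,):
        r=cv2.minAreaRect(q*1000); print(len(q),r, cv2.boxPoints(r).round(1).tolist())
    hi=P[m&(z>0.07)]; print('hi',len(hi),hi[hi[:,2].argmax()])
    tab=P[m&(z>np.nanmax(z[m])-0.012)]; print(tab.mean(0),np.ptp(tab,axis=0))
c=ld('top0');P=cloud(c)
print('screws',onplane(c,np.array([250+106/6,250+280/6,250+87/6,250+263/6])-.4,np.array([140+91/6,140+97/6,140+427/6,140+433/6])-.4,0.017).round(4))
E
```

```text
top0 table z 0.00044468299533895195
1161 ((620.1013793945312, 53.08168029785156), (106.36222076416016, 213.96627807617188), 86.0617904663086) [[509.70001220703125, 7.400000095367432], [723.2000122070312, -7.300000190734863], [730.5, 98.80000305175781], [517.0, 113.5]]
hi 525 [0.54351288 0.05966628 0.18639114]
[0.54662986 0.05956297 0.17968983] [0.01933759 0.0254161  0.01186811]
scene0 table z -0.001123995215925544
779 ((632.3172607421875, 55.34934616088867), (100.28874206542969, 236.10630798339844), 87.20939636230469) [[512.0, 11.0], [747.7999877929688, -0.5], [752.7000122070312, 99.69999694824219], [516.7999877929688, 111.19999694824219]]
hi 494 [0.55455265 0.0715122  0.17949094]
[0.55727131 0.06069142 0.17284513] [0.02187366 0.02722145 0.01156246]
screws [[0.6838 0.0929 0.017 ]
 [0.6791 0.0124 0.017 ]
 [0.5277 0.1012 0.017 ]
 [0.5233 0.0215 0.017 ]]
```

Run:
```python
from h import *
s=state(); print(R.from_rotvec(s['tcp_rot']).as_matrix().round(3))
c=ld('top0')
px=lambda x,y:(350+x/7-.43,165+y/7-.43)
for n,p,z in (('collarback',(331,395),.05),('tip',(587,399),.05),('handleend',(168,391),.05),('restNW',(113,323),.014),('restNE',(541,325),.014),('restSW',(113,482),.0),('restSE',(546,484),.0)):
    print(n,onplane(c,*map(np.array,px(*p)),z).round(4))
w=c; rw=ld('wrist0'); print('wrist cam in tool', (R.from_rotvec(s['tcp_rot']).inv().apply(rw['eye']-s['tool_pos'])).round(3), R.from_rotvec(s['tcp_rot']).inv().as_matrix()@R.from_rotvec(rw['rotation']).as_matrix())
```

```text
[[ 0.219 -0.976 -0.   ]
 [-0.976 -0.219  0.001]
 [-0.001  0.    -1.   ]]
collarback [ 0.4902 -0.25    0.05  ]
tip [ 0.4868 -0.3445  0.05  ]
handleend [ 0.4928 -0.1897  0.05  ]
restNW [ 0.5226 -0.1744  0.014 ]
restNE [ 0.5185 -0.3394  0.014 ]
restSW [ 0.4619 -0.1737  0.    ]
restSE [ 0.4579 -0.3415  0.    ]
wrist cam in tool [-0.001 -0.072 -0.145] [[ 9.99999642e-01 -6.51260045e-04 -5.39658818e-04]
 [ 7.75081245e-04  9.61017247e-01  2.76487341e-01]
 [ 3.38556273e-04 -2.76487661e-01  9.61017408e-01]]
```

```bash
cat >> h.py <<'E'
def go(target,Rt=None,yaw=None):
    "print tool-frame fractions from present pose to target (world), tool down with x-axis at yaw"
    s=state(); R0=R.from_rotvec(s['tcp_rot'])
    if yaw is not None: Rt=R.from_matrix(np.array([[np.cos(yaw),np.sin(yaw),0],[np.sin(yaw),-np.cos(yaw),0],[0,0,-1]]))
    d=R0.inv().apply(np.asarray(target)-s['tool_pos'])/.15
    r=(R0.inv()*Rt).as_rotvec()/(np.pi/4)
    print('frac',d.round(4),'turn',r.round(4),'| pos',s['tool_pos'].round(4),'clk',round(s['clock'],2),'F',s['force'].round(1),'op',round(s['opening'],4))
    return d,r
E
python3 -c "
from h import *
go((.5,0,.3),yaw=-.05)"
```

```text
frac [-3.4337 -3.2529 -0.4082] turn [-1.0000e-03  1.6000e-03 -1.6551e+00] | pos [ 0.1367 -0.6094  0.2381] clk 0.15 F [0.5 0.3 0.2] op 0.088
```

jog_arm(deltas=[-0.33,-0.32,-0.1,0,0,-0.18,1,-0.66,-0.64,-0.2,0,0,-0.36,1,-1,-0.97,-0.3,0,0,-0.55,1,-1,-0.97,-0.3,0,0,-0.55,1,-1,-0.97,-0.3,0,0,-0.55,1,-1,-0.97,-0.3,0,0,-0.55,1])

```text
clock: 0.75
tool_pos: [0.2476, -0.4301, 0.2844]
tcp_rot: [2.819, -1.386, 0.001]
force: [-0.6, -0.4, -1.0]
opening: 0.0879
```

```bash
python3 -c "
from h import *
go((.5,0,.3),yaw=-.05)"
```

```text
frac [-1.2415 -3.0841 -0.1041] turn [ 1.0000e-04 -1.2000e-03 -1.0994e+00] | pos [ 0.2476 -0.4301  0.2844] clk 0.75 F [-0.6 -0.4 -1. ] op 0.0879
```

jog_arm(deltas=[-0.2,-0.5,-0.05,0,0,-0.2,1,-0.4,-1,-0.1,0,0,-0.4,1,-0.4,-1,-0.1,0,0,-0.4,1,-0.4,-1,-0.1,0,0,-0.4,1,-0.4,-1,-0.1,0,0,-0.4,1])

```text
clock: 1.25
tool_pos: [0.3293, -0.2931, 0.2987]
tcp_rot: [3.0, -0.932, 0.001]
force: [0.0, -1.1, -0.1]
opening: 0.0879
```

```bash
python3 -c "
from h import *
go((.5,0,.3),yaw=-.05)"
```

```text
frac [-0.1696 -2.2547 -0.0095] turn [ 4.000e-04 -5.000e-04 -7.034e-01] | pos [ 0.3293 -0.2931  0.2987] clk 1.25 F [ 0.  -1.1 -0.1] op 0.0879
```

jog_arm(deltas=[-0.07,-0.5,0,0,0,-0.2,1,-0.1,-1,0,0,0,-0.4,1,-0.1,-1,0,0,0,-0.7,1,-0.1,-1,0,0,0,-0.7,1,-0.1,-1,0,0,0,-0.7,1,-0.1,-1,0,0,0,-0.7,1])

```text
clock: 1.85
tool_pos: [0.4006, -0.1639, 0.298]
tcp_rot: [3.139, -0.097, -0.003]
force: [-0.7, 0.4, -0.5]
opening: 0.0883
```

```bash
python3 -c "
from h import *
go((.5,0,.3),yaw=-.05)"
```

```text
frac [ 0.5937 -1.1316 -0.0151] turn [ 0.0012  0.0021 -0.0153] | pos [ 0.4006 -0.1639  0.298 ] clk 1.85 F [-0.7  0.4 -0.5] op 0.0883
```

jog_arm(deltas=[0.3,-0.5,0,0,0,0,0.5,0.6,-1,0,0,0,-0.01,0,0.6,-1,0,0,0,-0.01,0,0.6,-1,0,0,0,-0.01,0,0.6,-1,0,0,0,-0.01,0,0.6,-1,0,0,0,-0.01,0,0.6,-1,0,0,0,-0.01,0])

```text
clock: 2.55
tool_pos: [0.4986, -0.0191, 0.2982]
tcp_rot: [3.138, -0.081, -0.003]
force: [-0.3, -0.1, 0.5]
opening: 0.0341
```

```bash
python3 -c "
from h import *
go((.5,0,.3),yaw=-.05)
snap('wrist','wrist1');snap('top','top1')"
```

```text
frac [ 0.0027 -0.1277 -0.012 ] turn [ 0.0027  0.002  -0.002 ] | pos [ 0.4986 -0.0191  0.2982] clk 2.55 F [-0.3 -0.1  0.5] op 0.0341
```

View pics/wrist1.png

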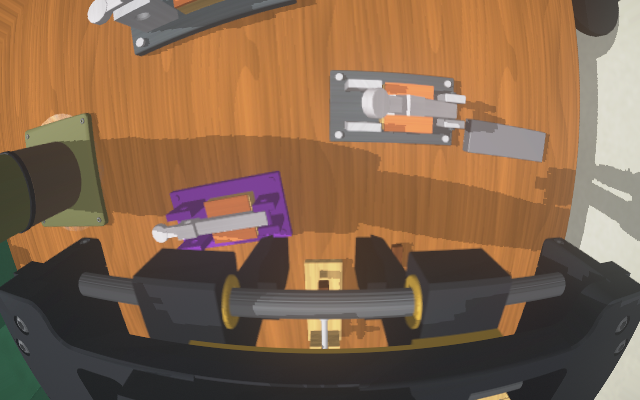

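Run:
```python
from h import *
c=ld('wrist1');im=c['frame'][:,:,::-1]
a=cv2.resize(im[60:155,320:480],None,fx=5,fy=5,interpolation=cv2.INTER_CUBIC);cv2.imwrite('pics/z3.png',a)
P=cloud(c,True);z=P[...,2]
print('table',np.nanmedian(z[160:180,300:400]), 'base',np.nanmedian(z[100:115,340:350]))
```

```text
table -0.0011988671103937976 base 0.013743020949822604
```

View pics/z3.png

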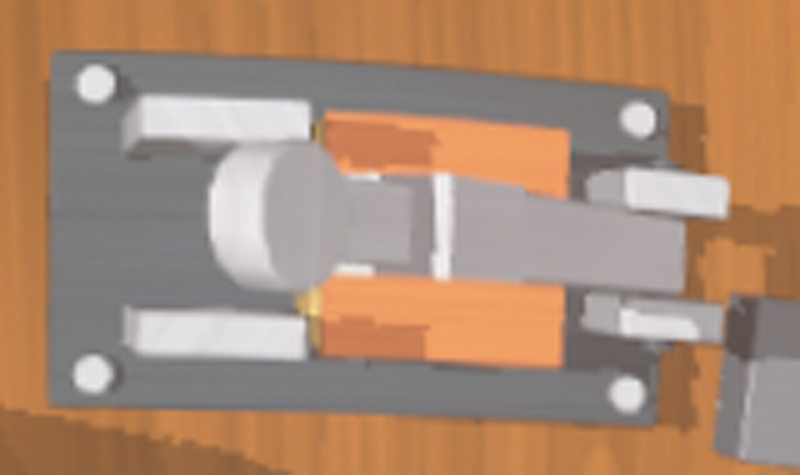

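Run:
```python
from h import *
def f(tag,pts,z,off,sc,fish):
    c=ld(tag); p=np.array(pts,float); return onplane(c,off[0]+p[:,0]/sc-.5+.5/sc,off[1]+p[:,1]/sc-.5+.5/sc,z,fish)
def fit(q,mod):
    # 2D rigid fit mod->q
    m=np.array(mod);mc=m.mean(0);qc=q[:,:2].mean(0);H=(m-mc).T@(q[:,:2]-qc)
    th=np.arctan2(H[0,1]-H[1,0],H[0,0]+H[1,1]); Rm=np.array([[np.cos(th),-np.sin(th)],[np.sin(th),np.cos(th)]])
    o=qc-Rm@mc; return o.round(4),np.degrees(th).round(2),((q[:,:2]-(m@Rm.T+o))*1000).round(1).tolist()
w=f('wrist1',[(96,83),(638,118),(93,374),(627,393)],.017,(320,60),5,True)
t=f('top0',[(87,427),(106,91),(263,433),(280,97)],.017,(250,140),6,False)
S=[(-.078,.04),(.078,.04),(-.078,-.04),(.078,-.04)]
print(fit(w,S));print(fit(t,S))
k=f('wrist1',[(143,97),(310,100),(308,140),(143,138),(138,312),(308,318),(306,358),(136,354)],.075,(320,60),5,True)
C=[(-.07,.031),(-.03,.031),(-.03,.021),(-.07,.021),(-.07,-.021),(-.03,-.021),(-.03,-.031),(-.07,-.031)]
print(fit(k,C))
e=f('wrist1',[(52,52),(667,92),(50,405),(655,427)],.015,(320,60),5,True)
print(fit(e,[(-.09,.05),(.09,.05),(-.09,-.05),(.09,-.05)]))
# tab
c=ld('wrist1');P=cloud(c,True);v,u=np.mgrid[0:400,0:640]
y=P[...,2]
m=(u>320)&(u<400)&(v>70)&(v<140)&(y>.14); q=P[m]; print('tab',q.mean(0).round(4),q.min(0).round(4),q.max(0).round(4))
```

```text
(array([0.6035, 0.057 ]), np.float64(-3.27), [[0.3, 0.1], [-0.1, 0.1], [0.2, -0.2], [-0.3, -0.1]])
(array([0.6035, 0.057 ]), np.float64(-3.2), [[-0.2, -0.1], [0.2, 0.3], [-0.0, 0.1], [0.0, -0.3]])
(array([0.6034, 0.0569]), np.float64(-3.17), [[0.3, -0.5], [0.0, 0.3], [-0.3, 0.6], [0.4, -0.4], [-0.4, 0.1], [0.4, -0.3], [0.2, 0.1], [-0.7, 0.1]])
(array([0.6028, 0.0568]), np.float64(-3.28), [[1.0, -1.0], [-1.4, -0.6], [1.3, 1.0], [-0.9, 0.6]])
tab [0.5538 0.0594 0.1722] [0.5372 0.047  0.1406] [0.5772 0.0737 0.1842]
```

```bash
python3 -c "
from h import *
go((.5535,.0597,.215),yaw=-.056)"
```

```text
frac [ 0.3385 -0.5393  0.5556] turn [0.0019 0.0011 0.007 ] | pos [ 0.4988 -0.0184  0.2985] clk 2.65 F [-0.8 -0.3  0.1] op 0.0257
```

jog_arm(deltas=[0.17,-0.27,0.1,0,0,0,0,0.34,-0.54,0.3,0,0,0.007,0,0.34,-0.54,0.55,0,0,0.007,0,0.34,-0.54,0.55,0,0,0.007,0,0.34,-0.54,0.55,0,0,0.007,0,0.34,-0.54,0.55,0,0,0.007,0])

```text
clock: 3.25
tool_pos: [0.5548, 0.0612, 0.2179]
tcp_rot: [3.14, -0.085, 0.004]
force: [0.2, 0.1, -0.1]
opening: 0.0005
```

Run:
```python
from h import *
snap('wrist','wrist2');snap('scene','scene2')
s=state();print(s['tool_pos'],s['opening'])
for th in (.8,.7,.6,.5,.4,.3,.2,.1,0):
    xh=.07-.17*np.cos(th)+.006*np.sin(th); z=.055+.17*np.sin(th)+.006*np.cos(th)
    print(th,end=' '); go((.6035+.9984*xh,.057-.0558*xh,z),yaw=-.056)
```

```text
[0.55500643 0.06153674 0.2180881 ] 9.157466673632514e-05
0.8 frac [0.0295 0.0122 0.2465] turn [ 0.     -0.004   0.0028] | pos [0.555  0.0615 0.2181] clk 3.35 F [-0.  -0.3  0.7] op 0.0001
0.7 frac [-0.0509  0.012   0.3264] turn [ 0.     -0.004   0.0028] | pos [0.555  0.0615 0.2181] clk 3.35 F [-0.  -0.3  0.7] op 0.0001
0.6 frac [-0.1229  0.0119  0.4139] turn [ 0.     -0.004   0.0028] | pos [0.555  0.0615 0.2181] clk 3.35 F [-0.  -0.3  0.7] op 0.0001
0.5 frac [-0.1859  0.0118  0.5082] turn [ 0.     -0.004   0.0028] | pos [0.555  0.0615 0.2181] clk 3.35 F [-0.  -0.3  0.7] op 0.0001
0.4 frac [-0.239   0.0117  0.6083] turn [ 0.     -0.004   0.0028] | pos [0.555  0.0615 0.2181] clk 3.35 F [-0.  -0.3  0.7] op 0.0001
0.3 frac [-0.282   0.0116  0.7132] turn [ 0.     -0.004   0.0028] | pos [0.555  0.0615 0.2181] clk 3.35 F [-0.  -0.3  0.7] op 0.0001
0.2 frac [-0.3142  0.0115  0.8219] turn [ 0.     -0.004   0.0028] | pos [0.555  0.0615 0.2181] clk 3.35 F [-0.  -0.3  0.7] op 0.0001
0.1 frac [-0.3354  0.0115  0.9333] turn [ 0.     -0.004   0.0028] | pos [0.555  0.0615 0.2181] clk 3.35 F [-0.  -0.3  0.7] op 0.0001
0 frac [-0.3454  0.0114  1.0462] turn [ 0.     -0.004   0.0028] | pos [0.555  0.0615 0.2181] clk 3.35 F [-0.  -0.3  0.7] op 0.0001
```

View pics/wrist2.png

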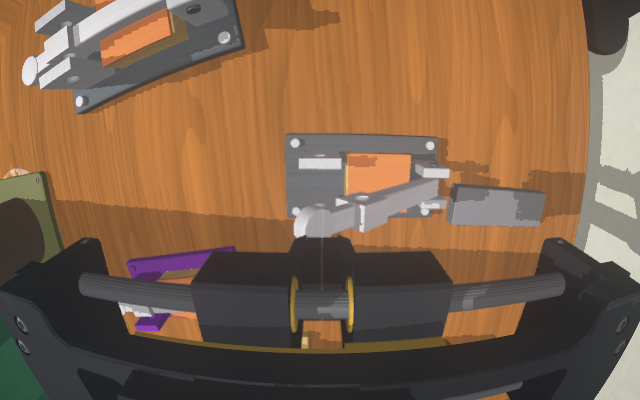

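View pics/scene2.png

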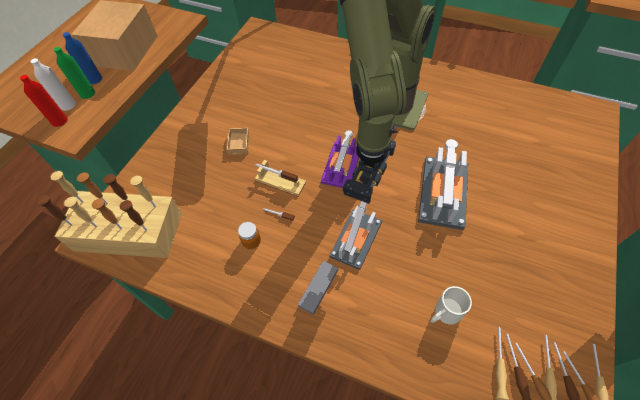

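jog_arm(deltas=[0.0,0.012,0.15,0,0,0,0,0.0,0.012,0.25,0,0,0,0,-0.05,0.012,0.33,0,0,0,0,-0.09,0.012,0.37,0,0,0,0,-0.125,0.012,0.42,0,0,0,0,-0.155,0.012,0.46,0,0,0,0,-0.185,0.012,0.51,0,0,0,0,-0.21,0.012,0.56,0,0,0,0,-0.24,0.012,0.61,0,0,0,0,-0.26,0.012,0.66,0,0,0,0,-0.28,0.012,0.71,0,0,0,0,-0.3,0.012,0.77,0,0,0,0,-0.315,0.012,0.82,0,0,0,0,-0.325,0.012,0.88,0,0,0,0,-0.335,0.012,0.93,0,0,0,0,-0.335,0.012,0.93,0,0,0,0])

```text
clock: 4.95
tool_pos: [0.5028, 0.0632, 0.0756]
tcp_rot: [3.14, -0.081, -0.004]
force: [0.4, 0.6, -0.4]
opening: 0.0004
```

Run:
```python
from h import *
snap('wrist','wrist3')
go((.5037,.0626,.058),yaw=-.056)
```

```text
frac [0.0043 0.0039 0.1202] turn [0.0012 0.0024 0.0059] | pos [0.5031 0.0632 0.076 ] clk 5.0 F [ 0.1  1.  -0.1] op 0.0006
```

View pics/wrist3.png

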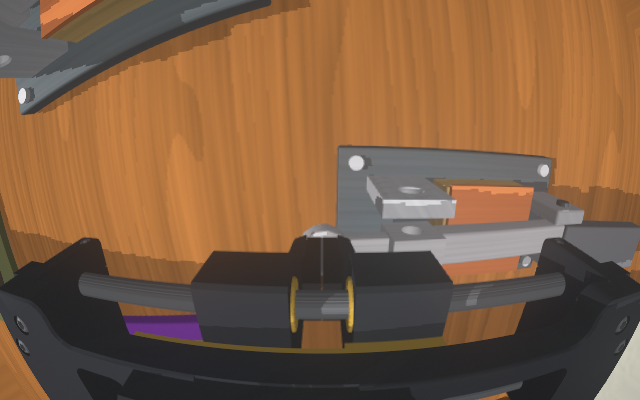

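jog_arm(deltas=[0,0.004,0.03,0,0,0,0,0,0.004,0.06,0,0,0,0,0,0.004,0.09,0,0,0,0,0,0.004,0.11,0,0,0,0,0,0.004,0.125,0,0,0,0,0,0.004,0.125,0,0,0,0])

```text
clock: 5.6
tool_pos: [0.5037, 0.0628, 0.061]
tcp_rot: [3.139, -0.08, 0.003]
force: [-7.8, -0.2, 37.1]
opening: 0.0003
```

Run:
```python
from h import *
snap('wrist','wrist4')
go((.5037,.0626,.058),yaw=-.056)
```

```text
frac [-0.0001  0.0011  0.0203] turn [ 0.0017 -0.003   0.0061] | pos [0.5037 0.0628 0.061 ] clk 5.65 F [-7.5  0.1 37.6] op 0.0004
```

jog_arm(deltas=[0,0,-0.2,0,0,0,0,0,0,-0.5,0,0,0,0,0,0.2,-0.8,0,0,0,0.3,0,0.5,-1,0,0,0,0.5,0,1,-1,0,0,0,0.6,0,1,-1,0,0,0,0.6,0,1,-1,0,0,0,0.6,0,1,-1,0,0,0,0.6])

```text
clock: 6.45
tool_pos: [0.4961, -0.0877, 0.2078]
tcp_rot: [-3.14, 0.085, -0.0]
force: [0.6, -0.7, -0.0]
opening: 0.0465
```

Run:
```python
from h import *
c=snap('wrist','wrist5');snap('top','top5')
go((.49,-.1,.25),yaw=-.02)
```

```text
frac [-0.0372  0.0982 -0.2811] turn [-0.0012 -0.0001 -0.0379] | pos [ 0.4963 -0.0855  0.2079] clk 6.55 F [-0.7  0.3 -0.2] op 0.0523
```

View pics/wrist5.png

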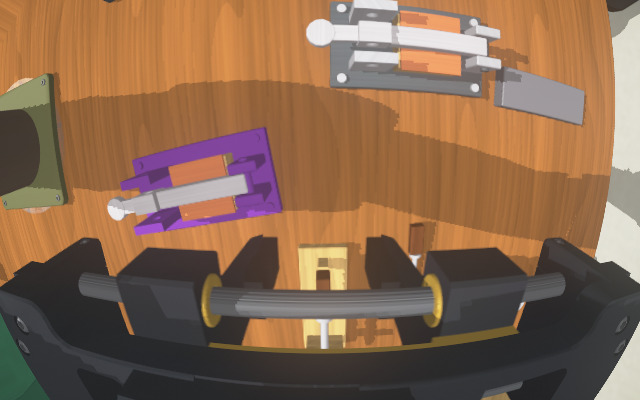

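Run:
```python
from h import *
for tag in ('top0','top1','scene0'):
    c=ld(tag);P=cloud(c);z=P[...,2]
    m=(P[...,0]>.44)&(P[...,0]<.535)&(P[...,1]>-.38)&(P[...,1]<-.16)&(z>.043)&(z<.08)
    hsv=cv2.cvtColor(c['frame'],cv2.COLOR_RGB2HSV)
    wood=m&(hsv[...,2]<140)&(hsv[...,1]>100); steel=m&(hsv[...,1]<60)
    for n,k in (('handle',wood),('steel',steel)):
        v,u=np.nonzero(k)
        if len(v)<5: print(tag,n,len(v));continue
        q=onplane(c,u,v,.05) if n=='steel' else onplane(c,u,v,.06)
        print(tag,n,len(q),'y',q[:,1].min().round(4),q[:,1].max().round(4),'fit x at y=-.226,-.3',np.polyval(np.polyfit(q[:,1],q[:,0],1),[-.226,-.3]).round(4),'zmed',np.nanmedian(z[k]).round(4))
c=ld('wrist5');P=cloud(c,True);print('bar z tab',np.nanmedian(P[28:36,316:324].reshape(-1,3),0),'bar',np.nanmedian(P[24:40,364:380].reshape(-1,3),0),'hinge end',np.nanmedian(P[40:48,460:480].reshape(-1,3),0))
im=c['frame'][:,:,::-1];cv2.imwrite('pics/z5.png',np.vstack([cv2.resize(im[235:350,270:380],None,fx=5,fy=5,interpolation=cv2.INTER_CUBIC)]))
```

```text
top0 handle 145 y -0.3102 -0.1892 fit x at y=-.226,-.3 [0.4909 0.488 ] zmed 0.0612
top0 steel 152 y -0.3435 -0.2473 fit x at y=-.226,-.3 [0.4904 0.4882] zmed 0.0538
top1 handle 142 y -0.3102 -0.1892 fit x at y=-.226,-.3 [0.4907 0.4857] zmed 0.0614
top1 steel 154 y -0.3435 -0.2473 fit x at y=-.226,-.3 [0.4905 0.4881] zmed 0.0538
scene0 handle 137 y -0.3103 -0.1841 fit x at y=-.226,-.3 [0.4982 0.4986] zmed 0.0585
scene0 steel 81 y -0.343 -0.2464 fit x at y=-.226,-.3 [0.4938 0.4894] zmed 0.0537
bar z tab [0.50280881 0.0628336  0.05987144] bar [0.55034239 0.05942542 0.0678298 ] hinge end [0.65235071 0.05446803 0.06168613]
```

View pics/z5.png

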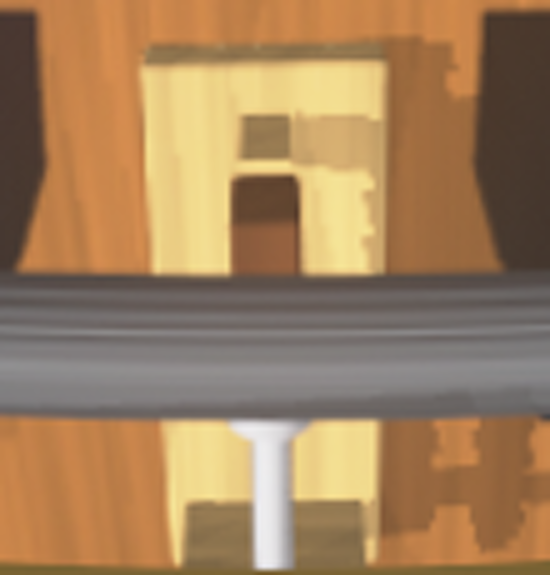

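Run:
```python
from h import *
go((.4906,-.226,.032),yaw=-.034)
```

```text
frac [0.0085 0.9384 1.1715] turn [-0.0012 -0.0001 -0.0201] | pos [ 0.4963 -0.0855  0.2079] clk 6.55 F [-0.7  0.3 -0.2] op 0.0523
```

jog_arm(deltas=[0,0.3,0.15,0,0,-0.02,0.55,0.008,0.6,0.3,0,0,-0.02,0.55,0.008,0.94,0.5,0,0,-0.02,0.55,0.008,0.94,0.5,0,0,-0.02,0.55,0.008,0.94,0.5,0,0,-0.02,0.55,0.008,0.94,0.5,0,0,-0.02,0.55,0.008,0.94,0.5,0,0,-0.02,0.55])

```text
clock: 7.25
tool_pos: [0.4914, -0.225, 0.134]
tcp_rot: [-3.14, 0.05, -0.003]
force: [0.7, 1.1, 0.3]
opening: 0.0482
```

Run:
```python
from h import *
snap('wrist','wrist6')
go((.4906,-.226,.032),yaw=-.034)
```

```text
frac [-0.006   0.0044  0.6801] turn [-0.0009 -0.0025  0.0025] | pos [ 0.4913 -0.2254  0.134 ] clk 7.3 F [-0.3  0.4  0.1] op 0.0483
```

View pics/wrist6.png

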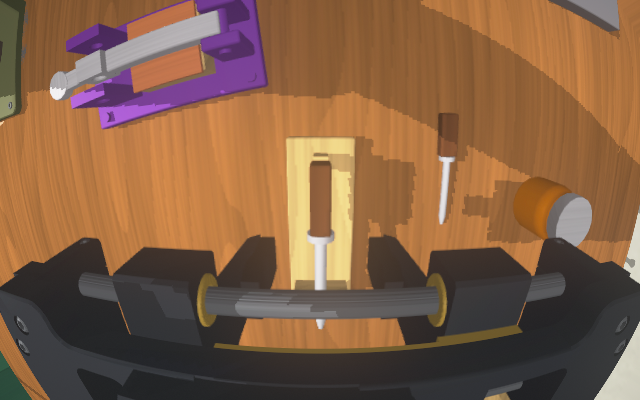

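Run:
```python
from h import *
c=ld('wrist6');P=cloud(c,True)
for n,p,z in (('handle end top',(320,161),.062),('collar front top',(320,243),.05),('tip',(320,328),.05),('hL',(310,200),.055),('hR',(331,200),.055)):
    print(n,onplane(c,*map(np.array,p),z,True).round(4),P[p[1],p[0]].round(4))
```

```text
handle end top [ 0.4921 -0.1869  0.062 ] [ 0.492  -0.19    0.0425]
collar front top [ 0.4898 -0.2551  0.05  ] [ 0.49   -0.251   0.0592]
tip [ 0.4868 -0.3434  0.05  ] [ 0.4868 -0.3421  0.0516]
hL [ 0.4836 -0.2174  0.055 ] [ 0.4838 -0.2158  0.0605]
hR [ 0.4994 -0.2179  0.055 ] [ 0.4993 -0.217   0.0582]
```

jog_arm(deltas=[0,0.003,0.2,0,0,0,0.5,0,0.003,0.4,0,0,0,0.5,0,0.003,0.55,0,0,0,0.5,0,0.003,0.65,0,0,0,0.5,0,0.003,0.675,0,0,0,0.5,0,0.003,0.675,0,0,0,0.5,0,0.003,0.675,0,0,0,0.3,0,0.003,0.675,0,0,0,0,0,0.003,0.675,0,0,0,0,0,0.003,0.675,0,0,0,0,0,0.003,0.675,0,0,0,0,0,0.003,0.675,0,0,0,0,0,0.003,0.675,0,0,0,0])

```text
clock: 8.6
tool_pos: [0.4903, -0.2285, 0.0322]
tcp_rot: [3.141, -0.057, 0.001]
force: [-1.1, -0.1, 6.5]
opening: 0.0158
```

Run:
```python
from h import *
snap('wrist','wrist7')
go((.4906,-.226,.1),yaw=-.034)
```

```text
frac [ 0.0014 -0.0166 -0.4517] turn [ 0.0007 -0.001  -0.0026] | pos [ 0.4903 -0.2285  0.0322] clk 8.65 F [-0.7  0.8  5.1] op 0.0154
```

View pics/wrist7.png

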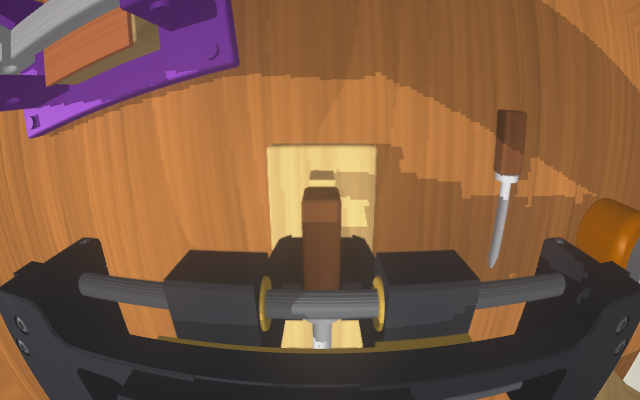

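jog_arm(deltas=[0,0,-0.05,0,0,0,0,0,0,-0.1,0,0,0,0,0,0,-0.2,0,0,0,0,0,0,-0.4,0,0,0,0,0,-0.1,-0.7,0,0,0,0,0,-0.3,-1,0,0,0,0,0,-0.6,-1,0,0,0,0,0,-1,-1,0,0,0,0,0,-1,-1,0,0,0,0,0,-1,-1,0,0,0,0])

```text
clock: 9.65
tool_pos: [0.4955, -0.076, 0.1823]
tcp_rot: [-3.141, 0.048, -0.001]
force: [-0.2, -1.0, -0.5]
opening: 0.0159
```

Run:
```python
from h import *
snap('wrist','wrist8'); snap('top','top8');snap('scene','scene8')
go((.5628,.2255,.18),yaw=-.056)
```

```text
frac [ 0.3725 -2.0572  0.0057] turn [0.0021 0.0014 0.0217] | pos [ 0.495  -0.0807  0.1814] clk 9.8 F [ 0.2 -0.6 -0.6] op 0.0156
```

View pics/top8.png

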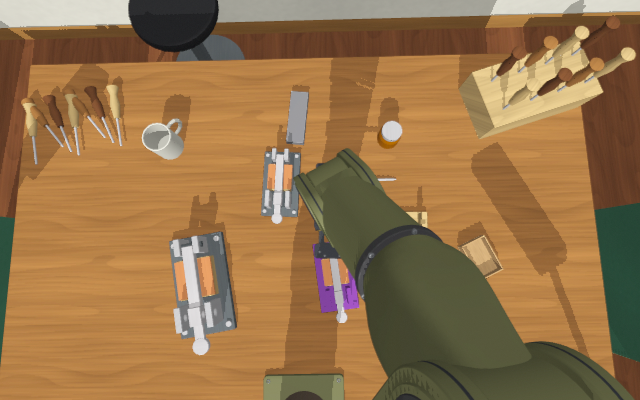

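View pics/scene8.png

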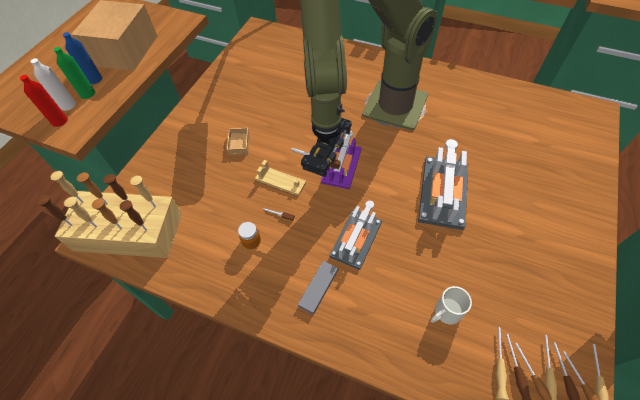

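jog_arm(deltas=[0.1,-0.3,0,0,0,0,0,0.2,-0.6,0,0,0,0.01,0,0.3,-1,0,0,0,0.02,0,0.3,-1,0,0,0,0.02,0,0.3,-1,0,0,0,0.02,0,0.3,-1,0,0,0,0.02,0])

```text
clock: 10.4
tool_pos: [0.5454, 0.0665, 0.1811]
tcp_rot: [3.137, -0.086, -0.003]
force: [0.2, 0.0, -1.1]
opening: 0.0156
```

jog_arm(deltas=[0.02,-0.3,0,0,0,0,0,0.05,-0.6,0,0,0,0,0,0.07,-1,0,0,0,0,0,0.07,-1,0,0,0,0,0,0.07,-1,0,0,0,0,0,0.07,-1,0,0,0,0,0,0.07,-1,0,0,0,0,0])

```text
clock: 11.1
tool_pos: [0.5645, 0.2149, 0.1813]
tcp_rot: [3.137, -0.088, -0.001]
force: [0.2, 0.6, -0.4]
opening: 0.0158
```

Run:
```python
from h import *
go((.5628,.2255,.037),yaw=-.056)
```

```text
frac [-0.0151 -0.073   0.9619] turn [ 0.0043  0.0006 -0.0003] | pos [0.5645 0.2149 0.1813] clk 11.1 F [ 0.2  0.6 -0.4] op 0.0158
```

Run:
```python
from h import *
c=ld('top0');P=cloud(c)
m=(np.mgrid[0:400,0:640][1]>160)&(np.mgrid[0:400,0:640][1]<240)&(np.mgrid[0:400,0:640][0]>222)&(np.mgrid[0:400,0:640][0]<360)&(P[...,2]>.008)
q=P[m];print(q.min(0),q.max(0))
```

```text
[0.17676832 0.17535445 0.00800416] [0.47258272 0.3559914  0.11221883]
```

Run:
```python
from h import *
c=ld('top0');P=cloud(c)
v,u=np.mgrid[0:400,0:640]
m=(u>160)&(u<240)&(v>222)&(v<360)&(P[...,2]>.008)
q=P[m]
for a in np.arange(.40,.48,.01):
    k=q[(q[:,0]>a)&(q[:,0]<a+.01)]
    if len(k): print(a.round(2),len(k),'zmax',k[:,2].max().round(3),'y',k[:,1].min().round(3),k[:,1].max().round(3), 'y of z>.08', k[k[:,2]>.08][:,1].round(2)[:6])
```

```text
0.4 218 zmax 0.094 y 0.205 0.349 y of z>.08 [0.29 0.29 0.29 0.28 0.28 0.28]
0.41 220 zmax 0.099 y 0.207 0.351 y of z>.08 [0.27 0.26 0.26 0.26 0.26 0.25]
0.42 217 zmax 0.098 y 0.208 0.353 y of z>.08 [0.28 0.28 0.27 0.27 0.27 0.26]
0.43 202 zmax 0.098 y 0.21 0.355 y of z>.08 [0.28 0.27 0.27 0.27 0.26 0.26]
0.44 217 zmax 0.1 y 0.212 0.356 y of z>.08 [0.31 0.3  0.3  0.27 0.26 0.26]
0.45 170 zmax 0.098 y 0.213 0.355 y of z>.08 [0.27 0.27 0.26 0.26 0.26 0.26]
0.46 80 zmax 0.067 y 0.214 0.305 y of z>.08 []
0.47 9 zmax 0.023 y 0.217 0.247 y of z>.08 []
```

jog_arm(deltas=[-0.015,0,0.2,0,0,0,0,-0.015,0,0.4,0,0,0,0,-0.015,0,0.6,0,0,0,0,-0.015,0,0.8,0,0,0,0,-0.015,0,0.9,0,0,0,0,-0.015,0,0.96,0,0,0,0,-0.015,0,0.96,0,0,0,0,-0.015,0,0.96,0,0,0,0])

```text
clock: 11.9
tool_pos: [0.5626, 0.2194, 0.0387]
tcp_rot: [-3.14, 0.082, -0.002]
force: [-0.2, 0.8, -1.1]
opening: 0.0156
```

Run:
```python
from h import *
for n in ('wrist','top','scene'): snap(n,n+'9')
go((.5622,.2149,.0372),yaw=-.056)
t=ld('top9')['frame'][:,:,::-1]; s=ld('scene9')['frame'][:,:,::-1]; w=ld('wrist9')['frame'][:,:,::-1]
z=lambda i,a,b,c,d,k:cv2.resize(i[a:b,c:d],(400,400),interpolation=cv2.INTER_CUBIC)
cv2.imwrite('pics/z9.png',np.hstack([z(t,130,230,220,320,4),z(s,180,280,320,420,4)]))
```

```text
frac [-0.0012  0.0317  0.0114] turn [-0.0014 -0.0025  0.0053] | pos [0.5626 0.2196 0.0389] clk 12.05 F [ 0.8  0.8 -1. ] op 0.016
```

View pics/z9.png

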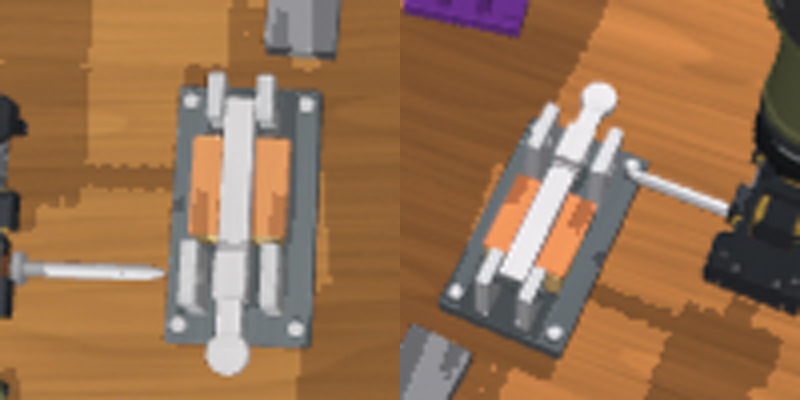

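View pics/wrist9.png

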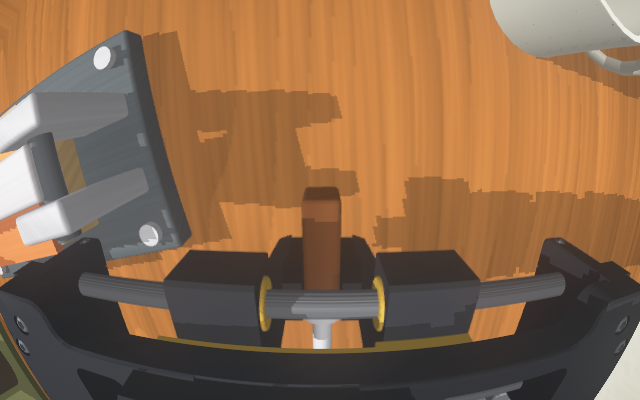

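```bash
cat >> h.py <<'E'
def line3(obs):
    "obs: list of (cam, p0,p1) pixel pts on axis; intersect two planes"
    n=[];e=[]
    for c,a,b in obs:
        r=np.cross(ray(c,*a),ray(c,*b)); n.append(r/np.linalg.norm(r)); e.append(n[-1]@c['eye'])
    d=np.cross(n[0],n[1]); d/=np.linalg.norm(d); d*=np.sign(d[1])
    p=np.linalg.lstsq(np.vstack([n[0],n[1],[0,1,0]]),np.array([e[0],e[1],.13]),rcond=None)[0]
    return p,d
def axis2(c,roi,fn):
    "sub-pixel axis of bright steel in roi; fn: horizontal scanning columns"
    a,b,l,r=roi; hsv=cv2.cvtColor(c['frame'],cv2.COLOR_RGB2HSV); m=np.zeros((400,640),np.uint8)
    m[a:b,l:r]=((hsv[a:b,l:r,1]<70)&(hsv[a:b,l:r,2]>110))*255
    k,lab,st,_=cv2.connectedComponentsWithStats(m); i=1+st[1:,4].argmax(); v,u=np.nonzero(lab==i)
    vx,vy,x0,y0=cv2.fitLine(np.stack([u,v],1).astype(np.float32),cv2.DIST_L2,0,.01,.01).ravel()
    t=(u-x0)*vx+(v-y0)*vy
    return len(u),(x0+vx*t.min(),y0+vy*t.min()),(x0+vx*t.max(),y0+vy*t.max())
E
python3 - <<'E'
from h import *
t=ld('top9');s=ld('scene9')
A=axis2(t,(190,206,227,262),0);B=axis2(s,(218,238,377,404),0);print(A,B)
p,d=line3([(t,*A[1:]),(s,*B[1:])]);print('axis at y=.13',p.round(4),'dir',d.round(4))
print('at eye_left y=.0908',(p+d*(.0908-p[1])/d[1]).round(4),'need .5553 .055')
# tip triangulate
def tri(c1,a,c2,b):
    r1=ray(c1,*a);r2=ray(c2,*b);M=np.stack([r1,-r2],1);k=np.linalg.lstsq(M,c2['eye']-c1['eye'],rcond=None)[0]
    return (c1['eye']+r1*k[0]),(c2['eye']+r2*k[1])
print('tip',tri(t,A[2],s,B[1]))
st=state();print(st['tool_pos'])
# eye check: cheek tops in scene & top
E
```

```text
(119, (np.float64(226.94745018386504), np.float64(196.8863120160848)), (np.float64(260.00537060717727), np.float64(197.8072424550818))) (107, (np.float64(375.5348980594717), np.float64(221.35455810757156)), (np.float64(401.29827715299706), np.float64(232.60669702944804)))
axis at y=.13 [0.5586 0.13   0.0565] dir [ 0.0599  0.995  -0.0796]
at eye_left y=.0908 [0.5562 0.0908 0.0596] need .5553 .055
tip (array([0.55646911, 0.10433368, 0.0626766 ]), array([0.55848193, 0.09912712, 0.06205407]))
[0.56262894 0.21964239 0.03890892]
```

Run:
```python
from h import *
t=ld('top9');s=ld('scene9')
A=axis2(t,(190,206,230,255),0)
for lo,hi in ((382,401),(384,399),(382,395)):
    B=axis2(s,(218,238,lo,hi),0);print(A[0],B)
    p,d=line3([(t,*A[1:]),(s,*B[1:])]);print('axis at y=.13',p.round(4),'dir',d.round(4),'at eye',(p+d*(.0908-p[1])/d[1]).round(4),'at collar',(p+d*(.197-p[1])/d[1]).round(4))
w=s['frame'][:,:,::-1]; cv2.imwrite('pics/z9b.png',np.hstack([cv2.resize(w[210:245,370:410],(720,630),interpolation=cv2.INTER_NEAREST)])[:600])
```

```text
91 (68, (np.float64(381.7607566766453), np.float64(224.60996109199783)), (np.float64(400.4201931302507), np.float64(231.92869964948915)))
axis at y=.13 [0.5588 0.13   0.0547] dir [ 0.0503  0.9986 -0.0184] at eye [0.5568 0.0908 0.0554] at collar [0.5622 0.197  0.0535]
91 (54, (np.float64(383.5037770515685), np.float64(225.24468491158012)), (np.float64(398.3357593119309), np.float64(231.15780858447766)))
axis at y=.13 [0.5588 0.13   0.0549] dir [ 0.0516  0.9983 -0.0276] at eye [0.5568 0.0908 0.056 ] at collar [0.5623 0.197  0.053 ]
91 (46, (np.float64(381.781245057594), np.float64(224.52640659529342)), (np.float64(394.49467334968915), np.float64(229.8096295899616)))
axis at y=.13 [0.5588 0.13   0.0548] dir [ 0.055   0.9972 -0.0513] at eye [0.5567 0.0908 0.0568] at collar [0.5625 0.197  0.0513]
```

View pics/z9b.png

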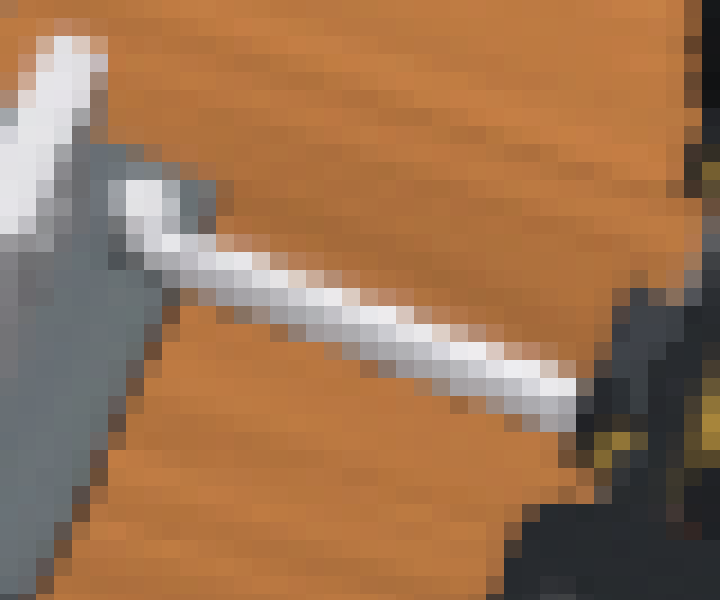

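Run:
```python
from h import *
s=ld('scene9');t=ld('top9')
z=lambda i,a,b,c,d:cv2.resize(i[a:b,c:d,::-1],(780,585),interpolation=cv2.INTER_CUBIC)
cv2.imwrite('pics/z10.png',z(s['frame'],198,273,327,427))  # scale 7.8
cv2.imwrite('pics/z11.png',z(t['frame'],145,220,220,320))
```

```text
(no output)
```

View pics/z10.png

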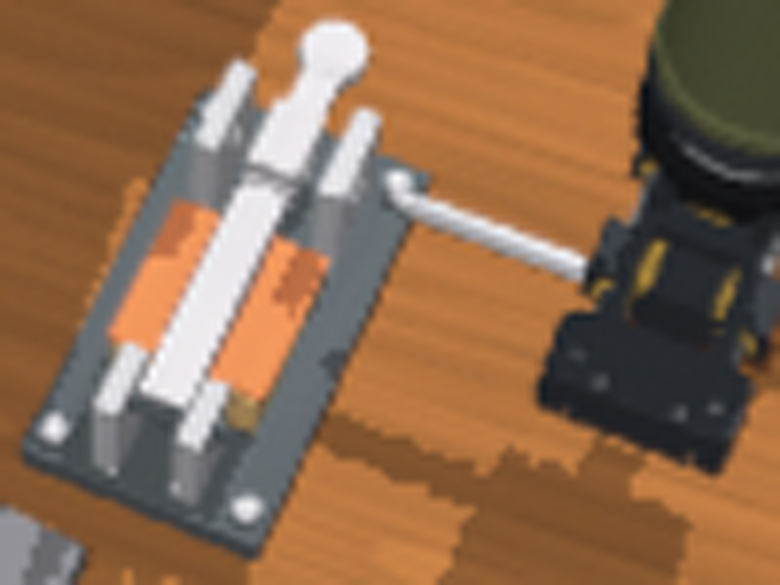

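View pics/z11.png

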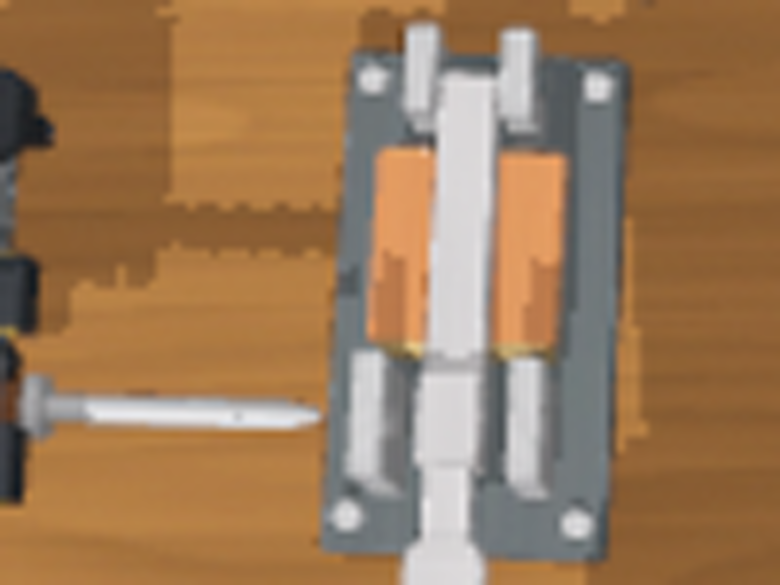

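```bash
cat >> h.py <<'E'
def proj(c,p):
    q=(np.asarray(p)-c['eye'])@R.from_rotvec(c['rotation']).as_matrix(); return q[...,0]/q[...,2]*c['fx']+c['cx'],q[...,1]/q[...,2]*c['fy']+c['cy']
def H(x,y,z): return np.array([.6035+.9984*x+.0558*y,.057-.0558*x+.9984*y,z])
E
python3 - <<'E'
from h import *
s=ld('scene9');t=ld('top9')
for n,p in (('cheekL -70,31',H(-.07,.031,.075)),('cheekL -70,21',H(-.07,.021,.075)),('cheekL -30,31',H(-.03,.031,.075)),('cheekL -30,21',H(-.03,.021,.075)),('tab',H(-.1,0,.061)),('s1',H(.078,.04,.017)),('s2',H(.078,-.04,.017)),('s3',H(-.078,.04,.017)),('s4',H(-.078,-.04,.017))):
    u,v=proj(s,p);a,b=proj(t,p);print(n,'scene z10',round((u-327+.5)*7.8),round((v-198+.5)*7.8),'top z11',round((a-220+.5)*7.8),round((b-145+.5)*7.8))
E
```

```text
cheekL -70,31 scene z10 386 115 top z11 347 473
cheekL -70,21 scene z10 362 105 top z11 377 474
cheekL -30,31 scene z10 347 197 top z11 354 353
cheekL -30,21 scene z10 323 188 top z11 384 354
tab scene z10 338 46 top z11 442 572
s1 scene z10 252 509 top z11 373 81
s2 scene z10 59 428 top z11 598 88
s3 scene z10 402 182 top z11 348 516
s4 scene z10 219 111 top z11 577 524
```

Run:
```python
from h import *
t=ld('top9');s=ld('scene9'); s['cx']=s['cx']-.64; s['cy']=s['cy']-.1
A=axis2(t,(190,206,230,255),0)
for lo,hi in ((382,401),(384,399),(382,395)):
    B=axis2(s,(218,238,lo,hi),0)
    p,d=line3([(t,*A[1:]),(s,*B[1:])]);print('axis at y=.13',p.round(4),'dir',d.round(4),'at eye',(p+d*(.0908-p[1])/d[1]).round(4),'at collar',(p+d*(.197-p[1])/d[1]).round(4))
```

```text
axis at y=.13 [0.5587 0.13   0.0554] dir [ 0.0503  0.9986 -0.0185] at eye [0.5567 0.0908 0.0561] at collar [0.5621 0.197  0.0541]
axis at y=.13 [0.5587 0.13   0.0556] dir [ 0.0516  0.9983 -0.0277] at eye [0.5567 0.0908 0.0567] at collar [0.5622 0.197  0.0537]
axis at y=.13 [0.5587 0.13   0.0555] dir [ 0.055   0.9972 -0.0514] at eye [0.5565 0.0908 0.0575] at collar [0.5624 0.197  0.0521]
```

Run:
```python
from h import *
t=ld('top9');hsv=cv2.cvtColor(t['frame'],cv2.COLOR_RGB2HSV).astype(float)
S=hsv[...,1]
for u in range(230,256,3):
    col=S[188:208,u]; bg=np.median(np.r_[col[:5],col[-5:]]); w=np.clip(bg-col,0,None); w[w<20]=0
    vc=(w*np.arange(188,208)).sum()/w.sum()
    p=onplane(t,np.array(float(u)),np.array(vc),.0565)
    xe=.5626-.0558*(.2196-p[1])   # expected by TCP, yaw -.056 -> use -.052
    xe2=.5626-.052*(.2196-p[1]); xl=H(-.05,0,0)[0]+.0558*(p[1]-.0598)
    print(u,vc.round(2),w[w>0].round(0),p.round(4),'TCP-exp',xe2.round(4),'hole axis',xl.round(4))
```

```text
230 196.78 [ 81. 156. 155. 151.  22.] [0.5617 0.1843 0.0565] TCP-exp 0.5608 hole axis 0.5605
233 197.07 [ 61. 156. 157. 158.  81.] [0.5608 0.1764 0.0565] TCP-exp 0.5604 hole axis 0.5601
236 197.13 [ 48. 155. 157. 156.  88.] [0.5605 0.1685 0.0565] TCP-exp 0.5599 hole axis 0.5596
239 197.23 [ 48. 156. 158. 158. 122.] [0.5601 0.1606 0.0565] TCP-exp 0.5595 hole axis 0.5592
242 197.31 [ 31. 155. 156. 157. 126.] [0.5597 0.1527 0.0565] TCP-exp 0.5591 hole axis 0.5588
245 197.3 [ 34. 157. 157. 157. 128.] [0.5596 0.1448 0.0565] TCP-exp 0.5587 hole axis 0.5583
248 197.38 [ 30. 156. 156. 156. 152.] [0.5592 0.137  0.0565] TCP-exp 0.5583 hole axis 0.5579
251 197.57 [128. 156. 156. 156.] [0.5585 0.1291 0.0565] TCP-exp 0.5579 hole axis 0.5574
254 197.58 [126. 154. 156. 155.] [0.5584 0.1212 0.0565] TCP-exp 0.5575 hole axis 0.557
```

jog_arm(deltas=[-0.005,0,0.011,0,0,0.005,0,-0.005,0,0.011,0,0,0.005,0,-0.005,0.04,0.011,0,0,0.005,0,-0.005,0.08,0.011,0,0,0.005,0,-0.005,0.11,0.011,0,0,0.005,0,-0.005,0.14,0.011,0,0,0.005,0,-0.006,0.17,0.011,0,0,0.005,0,-0.006,0.2,0.011,0,0,0.005,0,-0.006,0.2,0.011,0,0,0.005,0])

```text
clock: 12.95
tool_pos: [0.5595, 0.1882, 0.036]
tcp_rot: [3.139, -0.089, -0.0]
force: [0.3, -0.6, -0.8]
opening: 0.0157
```

Run:
```python
from h import *
for n in ('top','scene'): snap(n,n+'12')
go(H(-.05,.054,.0372),yaw=-.056)
t=ld('top12')['frame'][:,:,::-1]; s=ld('scene12')['frame'][:,:,::-1]
z=lambda i,a,b,c,d:cv2.resize(i[a:b,c:d],(400,400),interpolation=cv2.INTER_CUBIC)
cv2.imwrite('pics/z12.png',np.hstack([z(t,160,220,230,290),z(s,190,250,350,410)]))
```

```text
frac [ 0.009   0.5037 -0.0074] turn [ 0.0001 -0.0002  0.0002] | pos [0.5595 0.1892 0.0361] clk 13.05 F [ 0.2 -0.9 -0.3] op 0.0154
```

View pics/z12.png

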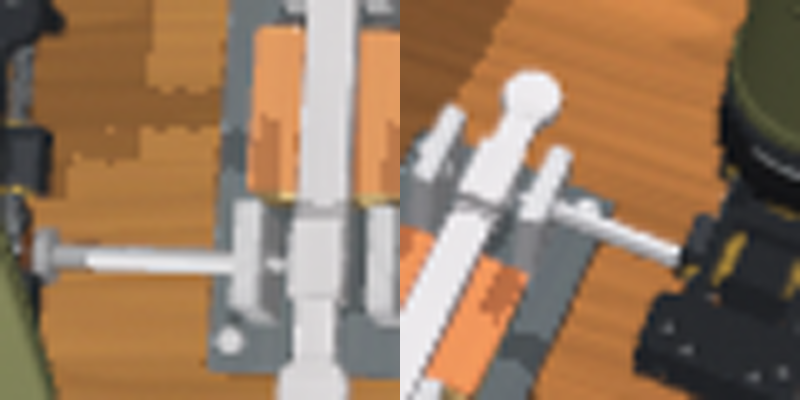

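Run:
```python
from h import *
t=ld('top12');hsv=cv2.cvtColor(t['frame'],cv2.COLOR_RGB2HSV).astype(float)
S=hsv[...,1]
for u in range(243,263,2):
    col=S[188:208,u]; bg=np.median(np.r_[col[:5],col[-5:]]); w=np.clip(bg-col,0,None); w[w<20]=0
    vc=(w*np.arange(188,208)).sum()/w.sum()
    p=onplane(t,np.array(float(u)),np.array(vc),.054); xl=H(-.05,0,0)[0]+.0558*(p[1]-.0598)
    print(u,vc.round(2),p.round(4),'off',((p[0]-xl)*1000).round(2))
```

```text
243 198.03 [0.5581 0.1506 0.054 ] off -0.54
245 198.3 [0.5573 0.1454 0.054 ] off -1.06
247 198.32 [0.5571 0.1401 0.054 ] off -0.91
249 198.3 [0.5571 0.1348 0.054 ] off -0.7
251 198.32 [0.5569 0.1296 0.054 ] off -0.56
253 198.56 [0.5562 0.1243 0.054 ] off -1.0
255 198.57 [0.556 0.119 0.054] off -0.85
257 198.58 [0.5559 0.1138 0.054 ] off -0.69
259 198.59 [0.5558 0.1085 0.054 ] off -0.52
261 200.73 [0.55   0.1032 0.054 ] off -6.0
```

jog_arm(deltas=[0.006,0,-0.007,0,0,0,0,0.006,0.03,-0.007,0,0,0,0,0.006,0.06,-0.007,0,0,0,0,0.006,0.09,-0.007,0,0,0,0,0.006,0.12,-0.007,0,0,0,0,0.006,0.15,-0.007,0,0,0,0,0.006,0.18,-0.007,0,0,0,0,0.006,0.18,-0.007,0,0,0,0])

```text
clock: 13.85
tool_pos: [0.5588, 0.1611, 0.037]
tcp_rot: [3.139, -0.089, -0.0]
force: [-0.4, -0.0, -1.2]
opening: 0.016
```

Run:
```python
from h import *
go(H(-.05,.054,.0372),yaw=-.056)
```

```text
frac [ 0.0034  0.316  -0.0007] turn [ 0.0014  0.0002 -0.001 ] | pos [0.5588 0.1611 0.037 ] clk 13.85 F [-0.4 -0.  -1.2] op 0.016
```

jog_arm(deltas=[0.002,0.03,0,0,0,0,0,0.002,0.06,0,0,0,0,0,0.002,0.09,0,0,0,0,0,0.002,0.12,0,0,0,0,0,0.002,0.15,0,0,0,0,0,0.002,0.18,0,0,0,0,0,0.002,0.21,0,0,0,0,0,0.002,0.24,0,0,0,0,0,0.002,0.27,0,0,0,0,0,0.002,0.29,0,0,0,0,0,0.002,0.29,0,0,0,0,0])

```text
clock: 14.95
tool_pos: [0.5566, 0.1181, 0.0371]
tcp_rot: [3.14, -0.089, -0.0]
force: [-0.1, 0.1, -1.7]
opening: 0.0155
```

Run:
```python
from h import *
go(H(-.05,.054,.0372),yaw=-.056)
```

```text
frac [ 0.0013  0.0292 -0.0009] turn [ 0.0008  0.0001 -0.0005] | pos [0.5566 0.1181 0.0371] clk 14.95 F [-0.1  0.1 -1.7] op 0.0155
```

Nearly seated (about 4 mm left); now push gently until contact.

jog_arm(deltas=[0.001,0.015,0,0,0,0,0,0.001,0.025,0,0,0,0,0,0.001,0.03,0,0,0,0,0,0.001,0.03,0,0,0,0,0])

```text
clock: 15.35
tool_pos: [0.5565, 0.1143, 0.0371]
tcp_rot: [3.14, -0.088, 0.0]
force: [0.2, -0.2, -0.8]
opening: 0.0152
```

Run:
```python
from h import *
for n in ('top','scene','wrist'): snap(n,n+'13')
go(H(-.05,.054,.0372),yaw=-.056)
t=ld('top13')['frame'][:,:,::-1]; s=ld('scene13')['frame'][:,:,::-1]
z=lambda i,a,b,c,d:cv2.resize(i[a:b,c:d],(400,400),interpolation=cv2.INTER_CUBIC)
cv2.imwrite('pics/z13.png',np.hstack([z(t,160,220,240,300),z(s,190,250,340,400)]))
```

```text
frac [ 0.0008  0.0054 -0.0008] turn [-0.0001  0.      0.0007] | pos [0.5565 0.1145 0.0371] clk 15.5 F [0.6 0.3 0.3] op 0.0156
```

View pics/z13.png

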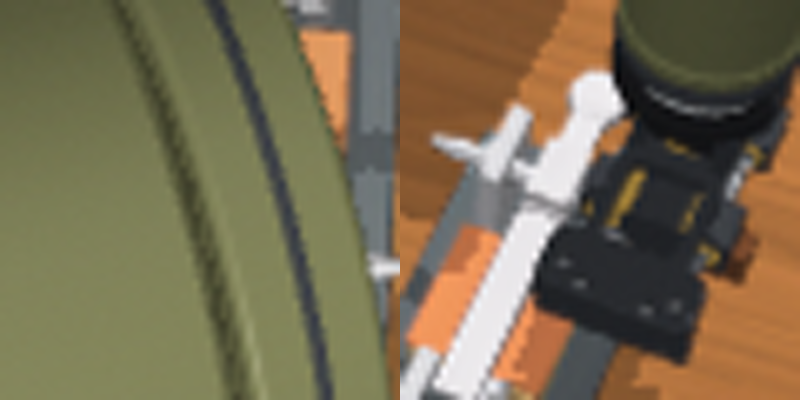

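jog_arm(deltas=[0,0.007,0,0,0,0,0,0,0.01,0,0,0,0,0,0,0.01,0,0,0,0,0])

```text
clock: 15.8
tool_pos: [0.5566, 0.114, 0.0372]
tcp_rot: [-3.139, 0.086, -0.001]
force: [1.1, 2.9, -2.5]
opening: 0.0156
```

jog_arm(deltas=[0,0.007,0,0,0,0,0,0,0.007,0,0,0,0,0])

```text
clock: 16.0
tool_pos: [0.5566, 0.114, 0.0372]
tcp_rot: [-3.137, 0.085, -0.001]
force: [0.5, 5.2, -2.7]
opening: 0.0156
```

jog_arm(deltas=[0,0.007,0,0,0,0,0,0,0.007,0,0,0,0,0])

```text
clock: 16.2
tool_pos: [0.5566, 0.114, 0.0373]
tcp_rot: [-3.135, 0.084, -0.002]
force: [-0.7, 5.9, -3.4]
opening: 0.0155
```

jog_arm(deltas=[0,0,0,0,0,0,0.3,0,0,0,0,0,0,0.5,0,0,0,0,0,0,0.5,0,0,0,0,0,0,0.5,0,0,0,0,0,0,0.5])

```text
clock: 16.7
tool_pos: [0.5564, 0.1103, 0.0371]
tcp_rot: [3.14, -0.088, 0.0]
force: [0.1, -0.8, -0.6]
opening: 0.0442
```

Run:
```python
from h import *
go(H(-.05,.054,.0372),yaw=-.056)
snap('wrist','wrist14')
```

```text
frac [ 0.0002 -0.0229 -0.0005] turn [ 0.0009 -0.     -0.0001] | pos [0.5564 0.1103 0.0371] clk 16.7 F [ 0.1 -0.8 -0.6] op 0.0442
```

View pics/wrist14.png

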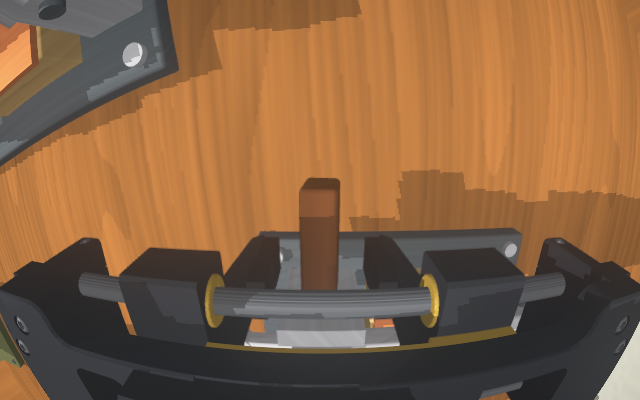

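Fingers are free on both sides of the handle (320,235). Lift straight up and away.

jog_arm(deltas=[0,0,-0.1,0,0,0,0.5,0,0,-0.3,0,0,0,0.5,0,0,-0.6,0,0,0,0.5,0,0,-1,0,0,0,0.5,0,0,-1,0,0,0,0.5,0,0,-1,0,0,0,0.5])

```text
clock: 17.35
tool_pos: [0.5575, 0.111, 0.189]
tcp_rot: [-3.139, 0.088, -0.007]
force: [-0.7, -0.2, -0.8]
opening: 0.0443
```

jog_arm(deltas=[0,-0.3,-0.3,0,0,0,0.5,0,-0.6,-0.5,0,0,0,0.5,0,-1,-0.5,0,0,0,0.5,0,-1,-0.5,0,0,0,0.5,0,-1,-0.5,0,0,0,0.5,0,-1,-0.5,0,0,0,0.5,0,-1,-0.5,0,0,0,0.5])

```text
clock: 18.05
tool_pos: [0.5646, 0.258, 0.2603]
tcp_rot: [3.137, -0.091, -0.003]
force: [0.4, 0.2, 1.2]
opening: 0.0444
```

Run:
```python
from h import *
for n in ('top','scene','wrist'): snap(n,n+'15')
s=state();print(s['tool_pos'],s['force'],s['clock'])
t=ld('top15')['frame'][:,:,::-1]; s=ld('scene15')['frame'][:,:,::-1]
z=lambda i,a,b,c,d:cv2.resize(i[a:b,c:d],(400,400),interpolation=cv2.INTER_CUBIC)
cv2.imwrite('pics/z15.png',np.hstack([z(t,140,220,240,320),z(s,190,270,330,410)]))
```

```text
[0.5649071  0.25863883 0.26137171] [ 0.83753009 -0.08994662  0.02185701] 18.2
```

View pics/z15.png

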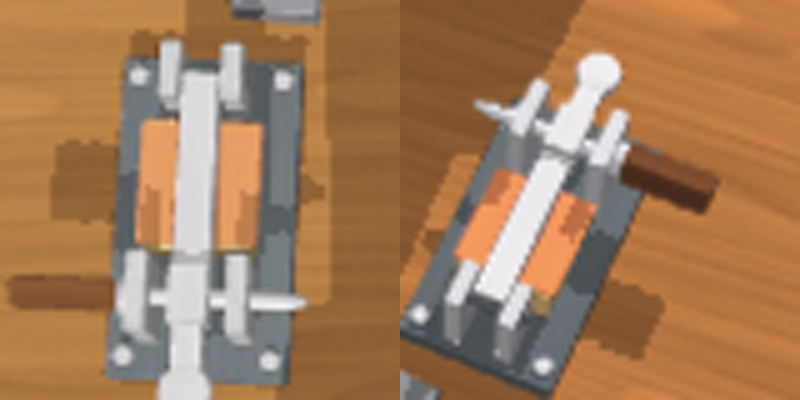

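View pics/scene15.png

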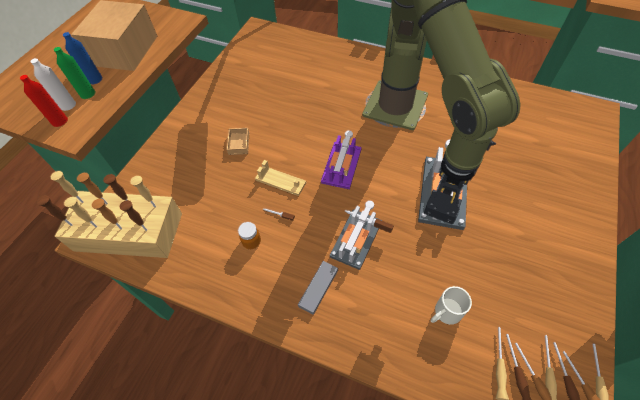

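Run:
```python
from h import *
c=ld('top15');P=cloud(c)
for n,(u,v) in (('tip',(240+306/5-.5,140+302/5-.5)),('hend',(240+8/5-.5,140+292/5-.5))):
    p=onplane(c,np.array(u),np.array(v),.055); d=p[:2]-np.array([.6035,.057]); print(n,p.round(4),'holder y',(.0558*d[0]+.9984*d[1]).round(4))
w=ld('wrist15');
cv2.imwrite('pics/w15.png',w['frame'][:,:,::-1])
```

```text
tip [ 0.5499 -0.001   0.055 ] holder y -0.0609
hend [0.5584 0.1554 0.055 ] holder y 0.0957
```

View pics/w15.png

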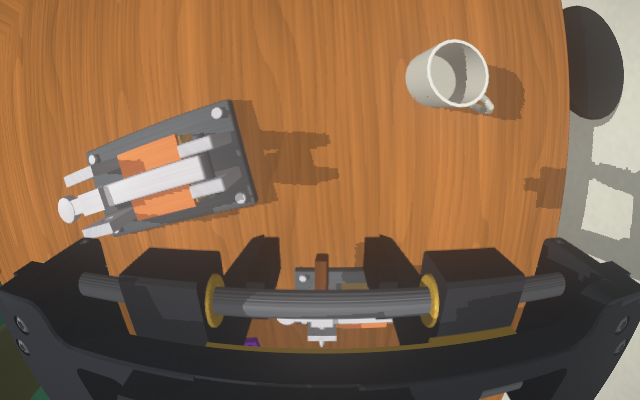

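```bash
python3 -c "
from workcell import *
print(sign_off())"
```

```text
the job is handed in; nothing more can be done
None
```

The job is done and handed in at about 18 s of the 70 s allowed: the hold-down bar is down and the locking pin is fully in and released.

- **Bar:** I pushed it down onto its stop. The push ended at 37 N through the shut fingertips. Afterwards its tab measured 60 mm up and the top of its eye 68 mm, against an expected 61 and 69 mm, and the eye sits between the two cheeks.
- **Pin:** I lifted it off the rest and carried it over the holder. I pushed it in from the left through the first cheek, the eye and the second cheek until it stopped moving with about 6 N against it.
- **Last checks:** After release, the pin's nose measured 60.9 mm to the right of the holder's centre line; 61 mm is expected with the collar seated. The gripper was well clear, with no force on it. The mug, jar, stone and tray look unmoved by eye in the final picture; I did not measure them.
- **Disagreements:**
  - The handle's end measured 95.7 mm instead of 93 mm, which I put down to its upper edge being cast onto too low a plane.
  - The scene camera was about 2 mm off the other two on the holder, so I corrected for it.

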